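# Hang the inline screwdriver on its spring hanger

### The job

The cordless inline screwdriver left lying on the bench belongs on the spring hanger: hang it by its wire bail on the sprung hook, bit down. Pinch it by its grip, press the end of its bit on the bench (the wooden bench stop gives it a purchase) so that it swings upright between your fingers, hook the bail on and ease the weight onto the spring without a jerk, then let go and leave it hanging still. Do not push the other things on the bench about.

Things in the scene. Friction and masses are not known exactly. Their poses are not given: they have to be found in the camera images.
- driver: Straight cordless screwdriver lying on the bench, green and black, about 0.42 kg (varies by a quarter). Origin on its long axis at mid-grip, 21 mm above the bench; mass centre within 5 mm of it. x runs to the tail and bail, -x to the bit, z up as it lies. Grip 100 mm long (x -50 to 50), 38 mm across its flat sides (y), where it is pinched, 42 mm high. Pinched firmly there it does not swing by itself
- driver_tip (a point): End of the bit, on the axis, 118 mm from the driver's origin. The bit is 7 mm in diameter with a rounded end (x -118 to -92), then the chuck, 14 mm (to -81), then the nose, 20 to 34 mm (to -50). Pushed against something firm, it turns the pinched driver between the fingers
- driver_bail (a point): Inner side of the bail's far end, where it bears on the hook, on the axis, 92 mm from the driver's origin on the tail side. The bail is a rigid loop of 4 mm steel wire in the driver's x-y plane, 30 mm wide inside, its inside reaching 42 mm beyond the grip's end, which is slightly peaked
- bench: the plywood bench top; its upper face is at height 0
- stop: Bench stop: a brown wooden strip screwed to the bench, 36 mm (x) by 180 mm (y) by 18 mm high. Origin at the centre of its underside; x is across the strip, its +x face looking away from the robot and to the left
- stand: Fixed tool stand. Origin on the bench straight below the hook; x points from the hook to the mast, away from the robot. Mast 30 mm square, 458 mm high, axis at x 160 mm; base plate 12 mm thick, x 110 to 206 mm, 140 mm wide. An arm 412 to 436 mm above the bench holds a yellow spring barrel, 37 mm in diameter, straight above the hook, 362 to 454 mm above the bench
- hook_seat (a point): Top of the lowest inner point of the red J hook (5 mm wire), 285 mm above the bench unloaded. Own axes: the hook lies in its x-z plane (x is turned 0.3 rad left of the stand's x). Free end 18 mm to -x, reaching 17 mm above the seat; shank 14 mm to +x up to 36 mm above it, then the rod over the seat (8 mm, collar 16 mm at 55 to 65 mm). Gap between end and shank 24 mm
- hanger (a joint): Downward travel of the sprung hook (m): 0 unloaded, end stop at 0.075. It yields from about 0.8 N on and sinks 11 mm per newton beyond that (90 N/m), so the driver pulls it down 28 to 49 mm; lightly damped, it bobs for about a second if loaded suddenly
- glue: white glue bottle, 62 mm diameter, 165 mm high, standing just beyond the driver's tail; origin at the centre of its underside
- screw_tray: blue open tray of brass screws, 75 x 110 x 32 mm; origin at the centre of its underside
- tape: red tape measure standing on edge, 70 x 38 x 66 mm; origin at the centre of its underside
- cup_hinge: steel cabinet hinge, about 95 x 55 x 14 mm, lying flat; origin on its underside near its middle
Not all that is in view belongs to the job. What is shaped like the driver but red is not meant.

How it is judged:
By the outcome, as a careful person would: the job done as asked, in the order asked, and still so for the second after the job is handed in, with the robot touching nothing.
It also fails if it takes over 70 s, if anything falls off the work surface, if the arm or the gripper's body presses on something with over 40 N, if the wrist force passes 120 N, or if a joint passes its speed limit or range.

### The arm

A 6-joint arm with a two-finger parallel gripper is mounted at the origin on the work surface. World frame = base frame: x ahead of the robot, y to its left, z up, the work surface at z = 0. Lengths are in m, angles in rad, forces in N, time in s.
With the tool pointing down it reaches from about 0.35 to 0.875 m from the base axis. Payload 4.2 kg.
Tool frame: the origin (TCP) lies on the front face of the gripper's body, between the roots of the fingers; the fingertips stand 70 mm ahead of it and the grasp point (between the pads) lies 51 mm ahead of it; z points along the fingers, y is the line along which they close (so a half turn about z gives the same grasp; the last joint's range is limited). The gripper opens to 87 mm and grips with 3 to 60 N. Pads are 19 mm wide; open, the fingers measure 117 mm over their backs; the gripper's body (75 mm by 190 mm) begins 51 mm behind the grasp point.
Start: joints at [-0.952, 0.385, 0.008, 0, -1.194, -0.259], TCP at [0.22, -0.585, 0.292] pointing down, gripper open.
Joint ranges: [-3.14, 3.14], [-1.21, 2.06], [-1.07, 1.41], [-3.16, 2.05], [-2.99, -0.16], [-3.1, 3.1]. Speed limits (rad/s): [2.79, 2.79, 3.14, 3.14, 3.14, 3.14].

### API

Orientations are given as a rotation vector (axis times angle).
In Python, from station import robot, vision gives the robot as it stands.
- The arm moves only by the shell command python3 -m crank 'ROWS' [OPENING]. ROWS is JSON, a list of rows, each an object of numbers: "dx", "dy", "dz": the shift along the tool's x, y, z in cm; "wx", "wy", "wz": the turn, a rotation vector about the tool's x, y, z in rad. A call has 1 to 20 rows; each row is the pose to reach, as a shift and turn from the pose commanded when the call began, along the tool's axes at that moment; what a row does not reach only later rows make up. A row lasts 1/10 s, in which the tool goes at most 50 mm and 8.59 degrees, less where a joint would pass 70% of its speed; a pose out of reach is approached as far as the arm can. A call with a gripper value outside its range is refused whole. OPENING is the opening, from 0 (shut) to 1 (fully open), set as the call begins (- or left out, the last holds). The fingers move at their own pace and stop on an object; the grip force is fixed at half the most. Time passes only in rows, so rows that repeat a pose let the fingers close. It gives the time, the measured TCP pose, the force, the opening and the grip force at its end, in the units of the state.
- robot.read_state(): the state, without advancing time (a new reading comes with each control period).
- vision.camera(name): name is "scene" or "top" or "wrist"; returns the picture (384x512x3 uint8, red, green, blue); there is no depth.
- vision.camera_info(name): a dict with "fovy" (degrees; the focal length in pixels is half the picture's height over the tangent of half this angle, whatever the lens; pixels are square), "cx", "cy" (the principal point, pixels), "rvec" (rotation vector, rad) and "tvec" (3), from world to camera coordinates, as OpenCV has them; the wrist camera has in their place "tool_from_camera" (4x4, takes a point from camera to tool coordinates, whose origin is the TCP and whose axes are the flange's). Camera axes: x right, y down, z forward; pixel columns grow to the right and rows downward; lengths in m; the calibration is good to about 2 mm. A picture is of the moment at which its call begins: read the wrist's pose just before it. camera_info takes no time and is no camera call.
- robot.hand_in(): hands the job in; it is judged then, once.
Trained networks look in the newest picture that a camera, given by its name, has taken for a name from the list of things; names that differ only in an ending like _2 or _b are one class to them, and where a whole thing is asked for, a point or a joint stands for the part that bears it (a point fixed in the world has none). Each returns a list of dicts, best first, with "confidence" (0 to 1); they miss things now and then, are a little off and sometimes report something else, mostly with a low value. They report only what shows in the picture. A call takes as long as a camera call. They do not tell look-alikes from the thing itself.
- vision.look_for(camera, thing): "rect" ([left, top, width, height] as shares, 0 to 1, of the picture: columns of its width, rows of its height, round what is visible of it).
The state is a dict: "time_s": time; "joints": joint angles; "joint_vel": joint speeds; "joint_efforts": joint torques, N m; "eef_pos": TCP position; "tcp_rot": TCP orientation; "force": force on the tool from outside, world axes, zero at the start; "moment": the same for the moment, N m; "gripper_width": finger opening in m; "grip_force": force on a finger pad.
Only numpy, scipy, OpenCV 4.12 (cv2) and the standard library are available. Lean on these libraries where they do the work, as an engineer would, in place of code of your own. Each camera call takes 0.05 s, during which the arm holds its last target. There are 200 camera calls.

## Working session

There is one attempt and no reset: what is moved stays moved. The work goes in short steps, Python scripts to look and compute and a shell command to move; the robot and the scene stay as the last step left them, time stands still between calls to the robot, and variables do not carry over. Pictures are saved under pics/ and viewed, at most 12 in all, crops included, and the job is handed in when it is done.

```bash
ls; mkdir -p pics
python3 - <<'E'
from station import robot, vision
import cv2, numpy as np
for n in ["scene","top"]:
    im=vision.camera(n); cv2.imwrite(f"pics/{n}0.png",cv2.resize(im[:,:,::-1],(800,600),interpolation=cv2.INTER_CUBIC))
    i=vision.camera_info(n); print(n,i)
    for t in ["driver","stop","stand","glue","hook_seat","driver_tip"]:
        try: r=vision.look_for(n,t)
        except Exception as e: r=e
        print(t,[(np.round(np.array(d['rect'])*[512,384,512,384],1).tolist(),round(d['confidence'],2)) for d in r[:3]] if isinstance(r,list) else r)
print(vision.camera_info("wrist")); print(robot.read_state())
E
```

```text
pics
scene {'fovy': 57.08204050277594, 'cx': 258.269740735425, 'cy': 188.9902662002196, 'rvec': array([ 1.60901035,  2.18630583, -0.64781393]), 'tvec': array([ 0.09552976, -0.3138835 ,  1.43563694])}
driver [([285.7, 164.6, 34.7, 29.0], 0.78), ([348.8, 235.5, 58.1, 18.6], 0.62), ([292.2, 216.6, 26.0, 50.7], 0.55)]
stop [([210.0, 206.8, 39.6, 47.1], 0.94)]
stand [([34.2, 131.8, 111.6, 164.8], 0.77)]
glue [([318.2, 273.5, 26.9, 38.1], 0.87), ([211.6, 208.6, 38.1, 45.7], 0.73)]
hook_seat []
driver_tip [([286.1, 163.2, 34.3, 29.2], 0.88), ([292.3, 217.2, 27.8, 57.0], 0.83), ([337.8, 235.9, 68.5, 16.0], 0.79)]
top {'fovy': 50.40485983463495, 'cx': 260.899803565548, 'cy': 193.78816770348843, 'rvec': array([ 2.13169566, -2.0374886 ,  0.25271072]), 'tvec': array([0.03393677, 0.56273735, 1.03199556])}
driver [([188.6, 265.1, 66.9, 40.7], 0.86), ([188.9, 173.5, 34.0, 48.8], 0.68)]
stop [([271.4, 168.3, 29.5, 60.9], 0.84)]
stand [([353.5, 23.8, 102.6, 123.5], 0.67)]
glue [([150.9, 128.2, 29.8, 34.5], 0.97)]
hook_seat []
driver_tip [([187.2, 173.8, 36.6, 52.9], 0.89), ([97.6, 204.7, 62.0, 20.7],
[... 473 characters left out ...]
0000e+00]])}
{'time_s': 0.7, 'joints': array([-9.52379776e-01,  3.84653228e-01,  7.84545935e-03, -4.97196599e-05,
       -1.19397279e+00, -2.58628416e-01]), 'joint_vel': array([ 0.00197648, -0.00019153, -0.00059565, -0.0004619 ,  0.00028586,
       -0.00054866]), 'joint_efforts': array([ 3.19459405e-04, -3.90326500e+01,  1.87588263e+01,  4.22336340e+00,
        1.56239374e-02, -4.91614642e-06]), 'eef_pos': array([ 0.22007549, -0.584922  ,  0.29224956]), 'tcp_rot': array([-5.62073609e-01,  3.09085305e+00,  8.41091547e-06]), 'force': array([ 0.50803484,  0.16010717, -0.35023694]), 'moment': array([-0.00929809, -0.06353814,  0.01428237]), 'grip_force': 0.0, 'gripper_width': 0.08717199308234515}
```

View pics/scene0.png

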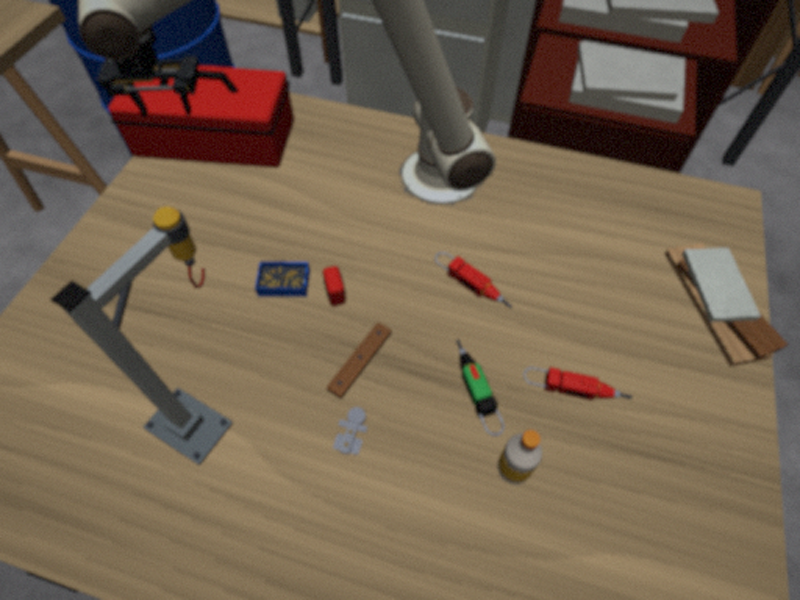

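View pics/top0.png

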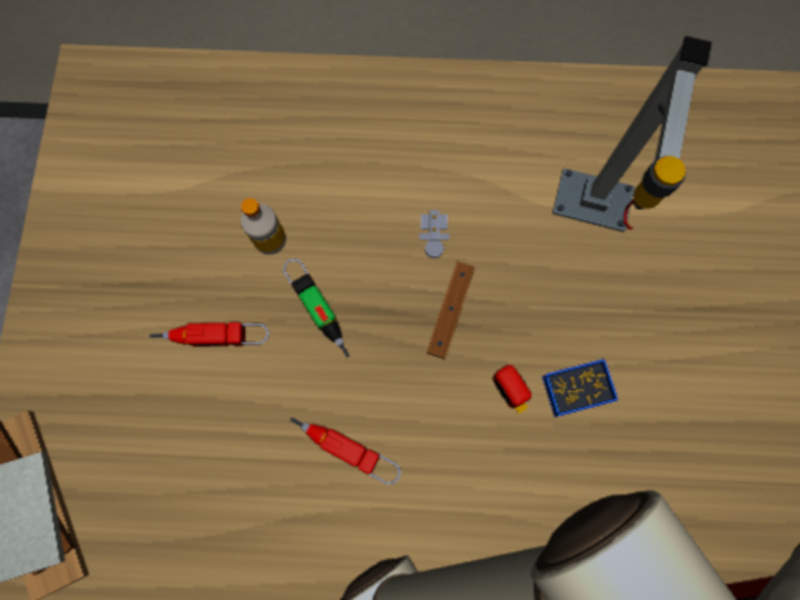

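The scene shows the green driver with its tip at scene (459,342) and top (347,355), and its bail at scene (497,433) and top (292,261). The stop is at top (450,310). The red hook is at scene (199,286) and top (629,222). All of these are 800x600 pixels.

```bash
cat > h.py <<'E'
import numpy as np, cv2
from scipy.spatial.transform import Rotation as R
from station import robot, vision
def cam(n, st=None):
    i=vision.camera_info(n); f=192/np.tan(np.radians(i['fovy'])/2)
    K=np.array([[f,0,i['cx']],[0,f,i['cy']],[0,0,1]])
    if n=="wrist":
        st=st or robot.read_state(); T=np.eye(4); T[:3,:3]=R.from_rotvec(st['tcp_rot']).as_matrix(); T[:3,3]=st['eef_pos']
        W=np.linalg.inv(T@i['tool_from_camera']); return K,W[:3,:3],W[:3,3]
    return K,cv2.Rodrigues(np.array(i['rvec']))[0],np.array(i['tvec'])
def proj(c,p):
    K,r,t=c; q=K@(r@np.array(p)+t); return q[:2]/q[2]
def ray(c,uv):
    K,r,t=c; return -r.T@t, r.T@np.linalg.inv(K)@np.array([uv[0],uv[1],1.])
def onz(c,uv,z):
    o,d=ray(c,uv); return o+d*(z-o[2])/d[2]
def tri(cs,uvs):
    A=[];b=[]
    for c,uv in zip(cs,uvs):
        o,d=ray(c,uv); d/=np.linalg.norm(d); P=np.eye(3)-np.outer(d,d); A.append(P); b.append(P@o)
    A=np.vstack(A); b=np.hstack(b); x=np.linalg.lstsq(A,b,rcond=None)[0]
    return x, np.linalg.norm(A@x-b)
E
python3 - <<'E'
from h import *
np.set_printoptions(precision=4,suppress=True)
s,t=cam("scene"),cam("top"); k=512/800
def P(n,us,ut,z=None):
    us=np.array(us)*k; ut=np.array(ut)*k
    print(n,*tri([s,t],[us,ut]), [] if z is None else (onz(s,us,z)[:2],onz(t,ut,z)[:2]))
P("tip",(459,342),(347,355),.021);P("bail",(497,434),(292,261),.021);P("grip",(478,383),(317,307),.042)
for a,b in [((376,323),(429,354)),((391,330),(445,357)),((341,396),(474,266)),((328,389),(458,262))]: P("stop",a,b,.018)
P("hook",(199,286),(629,226))
P("hinge",(350,432),(433,235),.007);P("glue cap",(530,438),(250,206),.165);
P("barrel top",(167,214),(669,170),.454);P("mast",(72,297),(697,50),.458);P("tape",(334,284),(512,385),.066)
E
```

```text
tip [0.4739 0.1653 0.014 ] 0.001964843960633709 (array([0.4775, 0.1669]), array([0.473 , 0.1631]))
bail [0.6445 0.2801 0.0153] 0.0034989148034937113 (array([0.6462, 0.2821]), array([0.6431, 0.2764]))
grip [0.5572 0.2239 0.0239] 0.001441026418235376 (array([0.5656, 0.2246]), array([0.553, 0.22 ]))
stop [0.4846 0.0039 0.025 ] 0.020686812500916064 (array([ 0.4841, -0.0119]), array([0.4818, 0.0179]))
stop [ 0.479   0.0033 -0.0079] 0.022017993297763543 (array([0.4908, 0.0236]), array([ 0.4777, -0.0107]))
stop [ 0.6536 -0.0456 -0.0072] 0.022247279622905236 (array([ 0.6608, -0.024 ]), array([ 0.6493, -0.0588]))
stop [ 0.6561 -0.0396  0.0279] 0.016227614286689385 (array([ 0.6547, -0.0535]), array([ 0.6558, -0.0292]))
hook [ 0.6408 -0.2604  0.2657] 5.435025958645382e-05 []
hinge [ 0.7158  0.0158 -0.0051] 0.0036012846352926364 (array([0.7201, 0.0156]), array([0.7106, 0.0185]))
glue cap [0.6909 0.3247 0.1601] 0.0009034000827281522 (array([0.693 , 0.3234]), array([0.6888, 0.324 ]))
barrel top [ 0.6409 -0.2481  0.4469] 0.001134833360036496 (array([ 0.6457, -0.2434]), array([ 0.6369, -0.2443]))
mast [ 0.8001 -0.2867  0.4528] 0.0020025249654878558 (array([ 0.8022, -0.2804]), array([ 0.7972, -0.2857]))
tape [ 0.4305 -0.1259  0.0395] 0.0008119492895597593 (array([ 0.4467, -0.1163]), array([ 0.4272, -0.1223]))
```

```bash
python3 -m crank '[{"dx":-10,"dy":10.5,"wz":-0.1},{"dx":-20,"dy":21,"wz":-0.2},{"dx":-40,"dy":42,"wz":-0.23},{"dx":-40,"dy":42,"wz":-0.23},{"dx":-60,"dy":63,"wz":-0.23},{"dx":-60,"dy":63,"wz":-0.23},{"dx":-60,"dy":63,"wz":-0.23},{"dx":-60,"dy":63,"wz":-0.23},{"dx":-60,"dy":63,"wz":-0.23},{"dx":-60,"dy":63,"wz":-0.23},{"dx":-60,"dy":63,"wz":-0.23},{"dx":-60,"dy":63,"wz":-0.23},{"dx":-60,"dy":63,"wz":-0.23},{"dx":-60,"dy":63,"wz":-0.23},{"dx":-60,"dy":63,"wz":-0.23},{"dx":-60,"dy":63,"wz":-0.23},{"dx":-60,"dy":63,"wz":-0.23},{"dx":-60,"dy":63,"wz":-0.23},{"dx":-60,"dy":63,"wz":-0.23},{"dx":-60,"dy":63,"wz":-0.23}]' 1
python3 - <<'E'
from h import *
st=robot.read_state(); print(st['joints'],st['eef_pos'],st['force'])
im=vision.camera("wrist"); cv2.imwrite("pics/w1.png",cv2.resize(im[:,:,::-1],(800,600),interpolation=cv2.INTER_CUBIC))
print(vision.look_for("wrist","driver"))
E
```

```text
[-9.52379776e-01  3.84653228e-01  7.84545935e-03 -4.97196599e-05
 -1.19397279e+00 -2.58628416e-01] [ 0.22007549 -0.584922    0.29224956] [ 0.50803484  0.16010717 -0.35023694]
[]$[0]: bad value
```

View pics/w1.png

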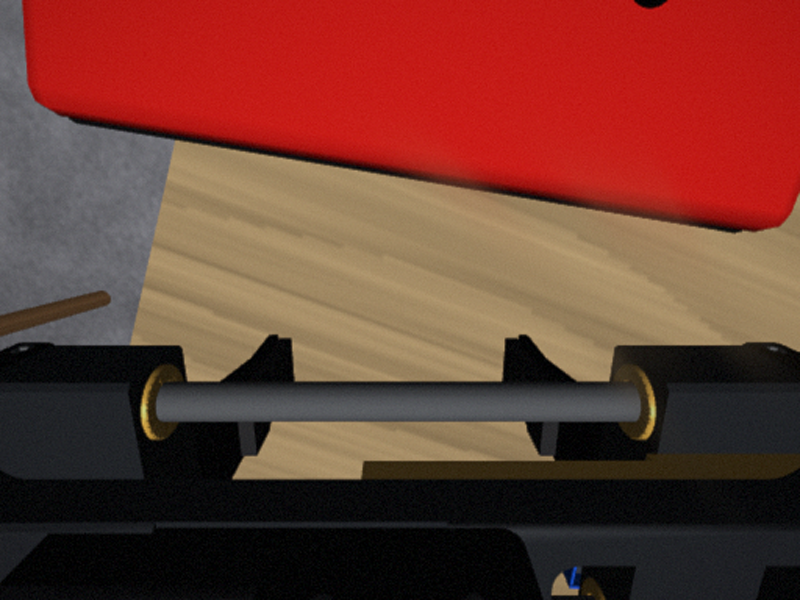

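The wrist view shows only the toolbox and the fingers, because the arm did not move: the call was refused. I'll try again with all six keys in every row.

```bash
python3 -m crank '[{"dx":-3,"dy":3,"dz":0,"wx":0,"wy":0,"wz":-0.05}]' 1; echo; python3 -m crank '[{"dx":-3.0,"dy":3.0,"wz":-0.05}]'
```

```text
time_s: 0.9
eef_pos: [0.2368, -0.5485, 0.2912]
tcp_rot: [0.634, -3.076, 0.001]
force: [0.5, 1.4, 0.5]
gripper_width: 0.0867
grip_force: 0.0
$[0]: bad value
```

```bash
python3 -m crank '[{"dx":-30,"dy":29,"dz":0,"wx":0,"wy":0,"wz":-0.18},{"dx":-30,"dy":29,"dz":0,"wx":0,"wy":0,"wz":-0.18},{"dx":-30,"dy":29,"dz":0,"wx":0,"wy":0,"wz":-0.18},{"dx":-60,"dy":58,"dz":0,"wx":0,"wy":0,"wz":-0.18},{"dx":-60,"dy":58,"dz":0,"wx":0,"wy":0,"wz":-0.18},{"dx":-60,"dy":58,"dz":0,"wx":0,"wy":0,"wz":-0.18},{"dx":-60,"dy":58,"dz":0,"wx":0,"wy":0,"wz":-0.18},{"dx":-60,"dy":58,"dz":0,"wx":0,"wy":0,"wz":-0.18},{"dx":-60,"dy":58,"dz":0,"wx":0,"wy":0,"wz":-0.18},{"dx":-60,"dy":58,"dz":0,"wx":0,"wy":0,"wz":-0.18},{"dx":-60,"dy":58,"dz":0,"wx":0,"wy":0,"wz":-0.18},{"dx":-60,"dy":58,"dz":0,"wx":0,"wy":0,"wz":-0.18},{"dx":-60,"dy":58,"dz":0,"wx":0,"wy":0,"wz":-0.18},{"dx":-60,"dy":58,"dz":0,"wx":0,"wy":0,"wz":-0.18},{"dx":-60,"dy":58,"dz":0,"wx":0,"wy":0,"wz":-0.18},{"dx":-60,"dy":58,"dz":0,"wx":0,"wy":0,"wz":-0.18},{"dx":-60,"dy":58,"dz":0,"wx":0,"wy":0,"wz":-0.18},{"dx":-60,"dy":58,"dz":0,"wx":0,"wy":0,"wz":-0.18},{"dx":-60,"dy":58,"dz":0,"wx":0,"wy":0,"wz":-0.18}]'
python3 - <<'E'
from h import *
st=robot.read_state(); print(st['joints'],st['eef_pos'],st['force'])
im=vision.camera("wrist"); cv2.imwrite("pics/w2.png",cv2.resize(im[:,:,::-1],(800,600),interpolation=cv2.INTER_CUBIC))
print(vision.look_for("wrist","driver"))
E
```

```text
time_s: 2.8
eef_pos: [0.5566, 0.2252, 0.2916]
tcp_rot: [0.914, -3.004, 0.001]
force: [-0.2, -0.2, 0.3]
gripper_width: 0.0871
grip_force: 0.0
[ 6.53783142e-01  3.44104293e-01 -5.53541463e-02 -1.36618702e-04
 -1.17281148e+00 -1.63367437e+00] [0.55662091 0.22520251 0.29155634] [-0.23999981 -0.21102063  0.33535504]
[{'rect': [0.4629, 0.2099, 0.0629, 0.406], 'confidence': 0.87}, {'rect': [0.6273, 0.0, 0.092, 0.124], 'confidence': 0.62}, {'rect': [0.627, 0.4286, 0.1998, 0.1576], 'confidence': 0.6}, {'rect': [0.0852, 0.3826, 0.0963, 0.1547], 'confidence': 0.34}]
```

View pics/w2.png

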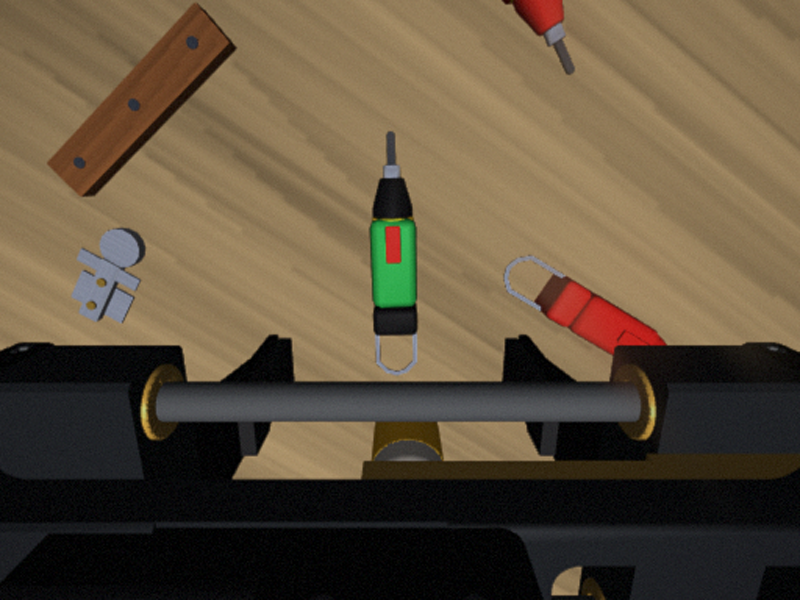

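The wrist view shows the driver nearly aligned with the tool, with its tip at (391,133) and bail at (396,372). The stop is at upper left, with corners near (50,163), (88,193) and (234,45). A red look-alike's bail is at (505,280).

Run:
```python
from h import *
np.set_printoptions(precision=4,suppress=True)
c=cam("wrist"); k=512/800
st=robot.read_state(); Rm=R.from_rotvec(st['tcp_rot']).as_matrix()
def P(n,uv,z):
    p=onz(c,np.array(uv)*k,z); print(n,p,'tool',(Rm.T@(p-st['eef_pos']))); return p
a=P("tip",(391,131),.021);b=P("bail",(396,372),.021);d=(b-a);print(np.linalg.norm(d),np.arctan2(d[1],d[0])); d/=np.linalg.norm(d)
g=P("gripL",(370,265),.021);g2=P("gripR",(417,265),.021)
print("origin from tip",a+.118*d,"from bail",b-.094*d)
s=[P("stop",q,.018) for q in [(197,4),(50,163),(83,194),(234,42)]]
P("redbail",(505,285),.021);P("redb",(535,305),.021)
P("glue",(405,450),.08)
e=s[3]-s[2];print(np.linalg.norm(e),np.arctan2(e[1],e[0]))
```

```text
tip [0.4702 0.1607 0.021 ] tool [ 0.1066 -0.0045  0.2714]
bail [0.6434 0.2809 0.021 ] tool [-0.1042 -0.0009  0.2713]
0.21090342403331644 0.606681530917651
gripL [0.5713 0.2058 0.021 ] tool [-0.0025 -0.0233  0.2713]
gripR [0.5487 0.2397 0.021 ] tool [-0.0025  0.0175  0.2713]
origin from tip [0.5671 0.228  0.021 ] from bail [0.5662 0.2273 0.021 ]
stop [ 0.4762 -0.0096  0.018 ] tool [ 0.1963 -0.1495  0.2744]
stop [ 0.646  -0.0587  0.018 ] tool [ 0.0824 -0.2847  0.2744]
stop [ 0.6543 -0.0265  0.018 ] tool [ 0.0575 -0.2625  0.2744]
stop [0.4834 0.0253 0.018 ] tool [ 0.1709 -0.1244  0.2744]
redbail [0.5205 0.3142 0.021 ] tool [-0.0205  0.0951  0.2713]
redb [0.5203 0.3477 0.021 ] tool [-0.0389  0.1231  0.2713]
glue [0.6738 0.3103 0.08  ] tool [-0.1457  0.0067  0.2122]
0.17865746848098446 2.847271114682452
```

```bash
python3 -m crank '[{"dx":-1.15,"dy":-0.28,"dz":4,"wx":0,"wy":0,"wz":-0.017},{"dx":-1.15,"dy":-0.28,"dz":8,"wx":0,"wy":0,"wz":-0.017},{"dx":-1.15,"dy":-0.28,"dz":12,"wx":0,"wy":0,"wz":-0.017},{"dx":-1.15,"dy":-0.28,"dz":15,"wx":0,"wy":0,"wz":-0.017},{"dx":-1.15,"dy":-0.28,"dz":17.5,"wx":0,"wy":0,"wz":-0.017},{"dx":-1.15,"dy":-0.28,"dz":19.5,"wx":0,"wy":0,"wz":-0.017},{"dx":-1.15,"dy":-0.28,"dz":21,"wx":0,"wy":0,"wz":-0.017},{"dx":-1.15,"dy":-0.28,"dz":21.7,"wx":0,"wy":0,"wz":-0.017},{"dx":-1.15,"dy":-0.28,"dz":21.7,"wx":0,"wy":0,"wz":-0.017},{"dx":-1.15,"dy":-0.28,"dz":21.7,"wx":0,"wy":0,"wz":-0.017}]' 1; echo
python3 -m crank '[{"dx":0,"dy":0,"dz":0,"wx":0,"wy":0,"wz":0},{"dx":0,"dy":0,"dz":0,"wx":0,"wy":0,"wz":0},{"dx":0,"dy":0,"dz":0,"wx":0,"wy":0,"wz":0},{"dx":0,"dy":0,"dz":0,"wx":0,"wy":0,"wz":0},{"dx":0,"dy":0,"dz":0,"wx":0,"wy":0,"wz":0},{"dx":0,"dy":0,"dz":0,"wx":0,"wy":0,"wz":0},{"dx":0,"dy":0,"dz":0,"wx":0,"wy":0,"wz":0},{"dx":0,"dy":0,"dz":0,"wx":0,"wy":0,"wz":0}]' 0
```

```text
time_s: 3.9
eef_pos: [0.5684, 0.2285, 0.0763]
tcp_rot: [-0.938, 2.997, 0.0]
force: [0.3, 0.2, 0.7]
gripper_width: 0.0873
grip_force: 0.0

time_s: 4.7
eef_pos: [0.5679, 0.2288, 0.0752]
tcp_rot: [0.938, -2.998, 0.0]
force: [0.4, -0.3, 0.3]
gripper_width: 0.0377
grip_force: 30.0
```

```bash
cat >> h.py <<'E'
Z=np.array([0,0,1.])
def toolR(h,tau):
    n=np.array([np.cos(h),np.sin(h),0]); z=n*np.sin(tau)-Z*np.cos(tau); x=-n*np.cos(tau)-Z*np.sin(tau)
    return np.column_stack([x,np.cross(z,x),z])
def tcp(T,h,tau,phi,off=.004,L=.118):
    n=np.array([np.cos(h),np.sin(h),0])
    return np.array(T)+L*(n*np.cos(phi)+Z*np.sin(phi))+off*(-n*np.sin(phi)+Z*np.cos(phi))-.051*toolR(h,tau)[:,2]
def rel(p,Rt,p0=None,R0=None):
    st=robot.read_state()
    if p0 is None: p0=st['eef_pos']
    if R0 is None: R0=R.from_rotvec(st['tcp_rot']).as_matrix()
    return np.round(R0.T@(np.array(p)-p0)*100,2), np.round(R.from_matrix(R0.T@Rt).as_rotvec(),3)
E
python3 - <<'E'
from h import *
h=1.283;n=np.array([np.cos(h),np.sin(h),0]);r=np.radians
face=np.array([.569,-.0003,0])
for d,z,t in [(.02,.06,60),(.02,.06,30)]:
    p=tcp(face+d*n+z*Z,h,r(t),r(t)); print(p,rel(p,toolR(h,r(t))))
E
```

```text
[0.57790366 0.02977847 0.189691  ] (array([ 10.53, -16.92, -11.45]), array([-0.354, -1.006, -0.612]))
[0.59587708 0.09049652 0.1666314 ] (array([  5.59, -12.95,  -9.14]), array([-0.177, -0.503, -0.661]))
```

```bash
python3 -m crank '[{"dx":0,"dy":0,"dz":-1,"wx":0,"wy":0,"wz":0},{"dx":0,"dy":0,"dz":-2.5,"wx":0,"wy":0,"wz":0},{"dx":0,"dy":0,"dz":-5,"wx":0,"wy":0,"wz":0},{"dx":0,"dy":0,"dz":-8,"wx":0,"wy":0,"wz":0},{"dx":0,"dy":0,"dz":-11,"wx":0,"wy":0,"wz":0},{"dx":0,"dy":0,"dz":-13,"wx":0,"wy":0,"wz":0},{"dx":0,"dy":0,"dz":-14,"wx":0,"wy":0,"wz":0},{"dx":0,"dy":0,"dz":-14,"wx":0,"wy":0,"wz":0}]'
```

```text
time_s: 5.5
eef_pos: [0.568, 0.2289, 0.2164]
tcp_rot: [-0.938, 2.996, 0.002]
force: [0.4, 0.0, -3.6]
gripper_width: 0.0377
grip_force: 30.0
```

```bash
python3 -m crank '[{"dx":1,"dy":-1.7,"dz":0.2,"wx":-0.035,"wy":-0.1,"wz":-0.06},{"dx":2,"dy":-3.4,"dz":0.5,"wx":-0.07,"wy":-0.2,"wz":-0.12},{"dx":3,"dy":-5,"dz":0.8,"wx":-0.105,"wy":-0.3,"wz":-0.18},{"dx":4.2,"dy":-6.8,"dz":1,"wx":-0.14,"wy":-0.4,"wz":-0.24},{"dx":5.3,"dy":-8.5,"dz":1.3,"wx":-0.175,"wy":-0.5,"wz":-0.3},{"dx":6.3,"dy":-10.1,"dz":1.6,"wx":-0.21,"wy":-0.6,"wz":-0.365},{"dx":7.4,"dy":-11.8,"dz":1.8,"wx":-0.25,"wy":-0.7,"wz":-0.43},{"dx":8.4,"dy":-13.5,"dz":2.1,"wx":-0.283,"wy":-0.805,"wz":-0.49},{"dx":9.5,"dy":-15.2,"dz":2.4,"wx":-0.32,"wy":-0.9,"wz":-0.55},{"dx":10.5,"dy":-16.9,"dz":2.6,"wx":-0.354,"wy":-1.006,"wz":-0.612},{"dx":10.5,"dy":-16.9,"dz":2.6,"wx":-0.354,"wy":-1.006,"wz":-0.612},{"dx":10.5,"dy":-16.9,"dz":2.6,"wx":-0.354,"wy":-1.006,"wz":-0.612},{"dx":10.5,"dy":-16.9,"dz":2.6,"wx":-0.354,"wy":-1.006,"wz":-0.612}]'
python3 - <<'E'
from h import *
st=robot.read_state();print(st['joints'])
im=vision.camera("scene"); c=im[140:280,160:360,::-1]; cv2.imwrite("pics/s3.png",cv2.resize(c,(800,560),interpolation=cv2.INTER_CUBIC))
h=1.283;n=np.array([np.cos(h),np.sin(h),0]);r=np.radians
face=np.array([.569,-.0003,0]);d=np.linalg.inv
print(st['eef_pos'],R.from_rotvec(st['tcp_rot']).as_matrix()-toolR(h,r(60)))
for dd,z,t in [(.012,.004,60)]:
    p=tcp(face+dd*n+z*Z,h,r(t),r(t)); print(p,rel(p,toolR(h,r(t))))
E
```

```text
time_s: 6.8
eef_pos: [0.5776, 0.0298, 0.1876]
tcp_rot: [-1.309, 1.759, 0.758]
force: [-0.0, -0.0, -3.2]
gripper_width: 0.0374
grip_force: 30.0
[-0.19263153  0.49257137 -0.08132613 -1.15816744 -1.22307907  0.47088545]
[0.57756518 0.0298083  0.1876467 ] [[-0.00402481  0.00035689 -0.00096667]
 [-0.00049203  0.00118034 -0.00068879]
 [ 0.00094196  0.00358469 -0.00161517]]
[0.57563294 0.02210749 0.133691  ] (array([ 5.19, -0.06,  2.  ]), array([ 0.001, -0.001, -0.002]))
```

View pics/s3.png

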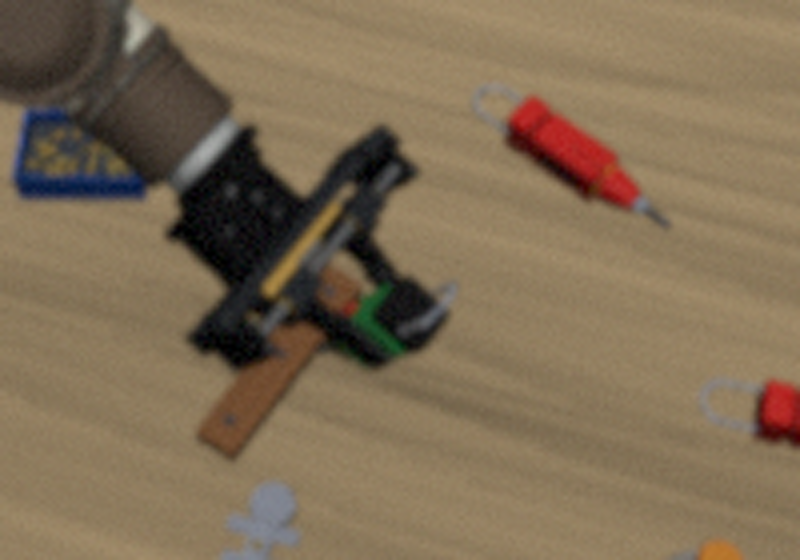

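The driver is held over the stop with its bail up, at crop (440,300), and the bit near the stop. Next I lower it.

```bash
python3 -m crank '[{"dx":1,"dy":0,"dz":0.4,"wx":0,"wy":0,"wz":0},{"dx":2,"dy":0,"dz":0.8,"wx":0,"wy":0,"wz":0},{"dx":3,"dy":0,"dz":1.2,"wx":0,"wy":0,"wz":0},{"dx":4,"dy":0,"dz":1.5,"wx":0,"wy":0,"wz":0},{"dx":4.6,"dy":-0.05,"dz":1.8,"wx":0,"wy":0,"wz":0},{"dx":5,"dy":-0.05,"dz":1.95,"wx":0,"wy":0,"wz":0},{"dx":5.2,"dy":-0.05,"dz":2,"wx":0,"wy":0,"wz":0},{"dx":5.2,"dy":-0.05,"dz":2,"wx":0,"wy":0,"wz":0}]'
python3 - <<'E'
from h import *
h=1.283;n=np.array([np.cos(h),np.sin(h),0]);r=np.radians
face=np.array([.569,-.0003,0])
for dd,z,ph in [(.003,.003,60),(.003,.003,65),(.003,.003,70),(.003,.003,75),(.003,.003,80),(.003,.003,85),(.0035,.002,90),(.0035,.002,93)]:
    p=tcp(face+dd*n+z*Z,h,r(60),r(ph)); print(ph,p,rel(p,toolR(h,r(60))))
E
```

```text
time_s: 7.65
eef_pos: [0.5761, 0.0215, 0.134]
tcp_rot: [-1.31, 1.755, 0.757]
force: [0.4, 0.5, -4.2]
gripper_width: 0.0378
grip_force: 30.0
60 [0.57307838 0.01347765 0.132691  ] (array([ 0.54,  0.06, -0.68]), array([ 0.   ,  0.001, -0.001]))
65 [0.57044089 0.00456764 0.13713479] (array([ 0.62,  0.06, -1.7 ]), array([ 0.   ,  0.001, -0.001]))
70 [ 0.56770351 -0.00467983  0.14075181] (array([ 0.79,  0.06, -2.72]), array([ 0.   ,  0.001, -0.001]))
75 [ 0.56488706 -0.01419439  0.14351452] (array([ 1.05,  0.06, -3.72]), array([ 0.   ,  0.001, -0.001]))
80 [ 0.56201299 -0.02390363  0.14540191] (array([ 1.39,  0.06, -4.69]), array([ 0.   ,  0.001, -0.001]))
85 [ 0.55910316 -0.03373365  0.1463996 ] (array([ 1.81,  0.06, -5.63]), array([ 0.   ,  0.001, -0.001]))
90 [ 0.55632164 -0.04313021  0.1455    ] (array([ 2.38,  0.06, -6.43]), array([ 0.   ,  0.001, -0.001]))
93 [ 0.5545703  -0.0490466   0.14512894] (array([ 2.72,  0.06, -6.95]), array([ 0.   ,  0.001, -0.001]))
```

```bash
python3 -m crank '[{"dx":0.3,"dy":0,"dz":-0.3,"wx":0,"wy":0,"wz":0},{"dx":0.6,"dy":0.03,"dz":-0.65,"wx":0,"wy":0,"wz":0},{"dx":0.64,"dy":0.03,"dz":-0.95,"wx":0,"wy":0,"wz":0},{"dx":0.67,"dy":0.03,"dz":-1.3,"wx":0,"wy":0,"wz":0},{"dx":0.7,"dy":0.03,"dz":-1.65,"wx":0,"wy":0,"wz":0},{"dx":0.7,"dy":0.03,"dz":-1.65,"wx":0,"wy":0,"wz":0}]'; python3 -c "
from station import robot
s=robot.read_state();print(s['force'],s['moment'])"
```

```text
time_s: 8.25
eef_pos: [0.5707, 0.0048, 0.1371]
tcp_rot: [-1.31, 1.753, 0.758]
force: [0.7, 2.6, -3.0]
gripper_width: 0.0376
grip_force: 30.0
[ 0.6876623   2.57303765 -3.01847211] [-1.74016994  0.72882998  0.08717373]
```

```bash
python3 -m crank '[{"dx":0.07,"dy":0,"dz":-0.5,"wx":0,"wy":0,"wz":0},{"dx":0.17,"dy":0,"dz":-1.07,"wx":0,"wy":0,"wz":0},{"dx":0.3,"dy":0,"dz":-1.57,"wx":0,"wy":0,"wz":0},{"dx":0.43,"dy":0,"dz":-2.07,"wx":0,"wy":0,"wz":0},{"dx":0.6,"dy":0,"dz":-2.55,"wx":0,"wy":0,"wz":0},{"dx":0.77,"dy":0,"dz":-3.04,"wx":0,"wy":0,"wz":0}]'
python3 - <<'E'
from h import *
s=robot.read_state();print(s['force'],s['moment'])
im=vision.camera("wrist"); cv2.imwrite("pics/w4.png",cv2.resize(im[:,:,::-1],(640,480)))
E
```

```text
time_s: 8.85
eef_pos: [0.5621, -0.0247, 0.145]
tcp_rot: [-1.31, 1.755, 0.757]
force: [1.0, 3.3, -2.1]
gripper_width: 0.0377
grip_force: 30.0
[ 0.96130672  3.2525626  -2.09069658] [-1.34653822  0.48114078 -0.01450586]
```

View pics/w4.png

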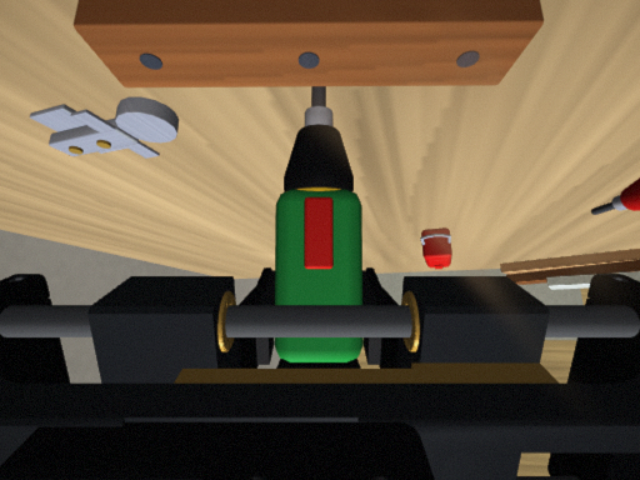

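The wrist view shows the driver swinging in the fingers. The bit passes behind the stop's upper edge at (318,87), so its tip is at the foot of the stop. I continue the arc to upright.

```bash
python3 -m crank '[{"dx":0.2,"dy":0,"dz":-0.48,"wx":0,"wy":0,"wz":0},{"dx":0.42,"dy":0,"dz":-0.94,"wx":0,"wy":0,"wz":0},{"dx":0.68,"dy":0,"dz":-1.35,"wx":0,"wy":0,"wz":0},{"dx":0.96,"dy":0,"dz":-1.76,"wx":0,"wy":0,"wz":0},{"dx":0.96,"dy":0,"dz":-1.76,"wx":0,"wy":0,"wz":0}]'
python3 - <<'E'
from h import *
s=robot.read_state();print(s['force'],s['moment'])
c=cam("wrist",s);im=vision.camera("wrist"); cv2.imwrite("pics/w5.png",cv2.resize(im[:,:,::-1],(640,480)))
h=1.283;n=np.array([np.cos(h),np.sin(h),0]);r=np.radians
Rm=R.from_rotvec(s['tcp_rot']).as_matrix()
g=s['eef_pos']+.051*Rm[:,2]; nn=-Rm[:,0].copy();nn[2]=0;nn/=np.linalg.norm(nn)
for ph in range(78,97,3):
    a=r(ph); u=nn*np.cos(a)+Z*np.sin(a); w=-nn*np.sin(a)+Z*np.cos(a)
    print(ph,[np.round(proj(c,g-.004*w+u*x+w*z)*1.25,1).tolist() for x,z in [(-.092,0.007),(-.05,.021),(.05,.021)]])
E
```

```text
time_s: 9.4
eef_pos: [0.5563, -0.0413, 0.1455]
tcp_rot: [-1.316, 1.753, 0.758]
force: [1.6, 1.4, -1.0]
gripper_width: 0.0375
grip_force: 30.0
[ 1.58909083  1.37551498 -1.01193623] [-1.67911566  0.11171084 -0.4089417 ]
78 [[316.8, 107.2], [316.6, 192.2], [316.6, 437.0]]
81 [[316.8, 111.3], [316.6, 191.3], [316.5, 438.1]]
84 [[316.9, 115.7], [316.7, 190.8], [316.5, 438.9]]
87 [[316.9, 120.3], [316.7, 190.6], [316.4, 439.2]]
90 [[317.0, 125.1], [316.7, 190.7], [316.4, 439.1]]
93 [[317.0, 130.0], [316.8, 191.2], [316.4, 438.6]]
96 [[317.1, 135.2], [316.8, 191.9], [316.3, 437.5]]
```

View pics/w5.png

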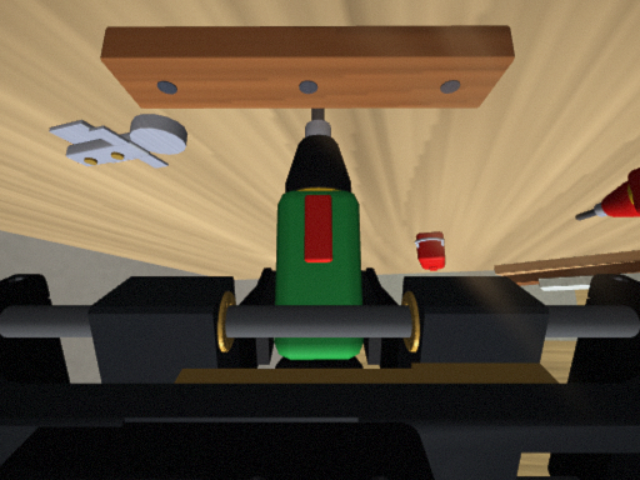

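The driver is now about upright: the chuck end is at row 122, against a prediction of 125 for 90°. I'll lift it clear, then measure the hook in crops from both fixed cameras.

```bash
python3 -m crank '[{"dx":-0.9,"dy":0,"dz":-0.5,"wx":0,"wy":0,"wz":0},{"dx":-2.6,"dy":0,"dz":-1.5,"wx":0,"wy":0,"wz":0},{"dx":-5.2,"dy":0,"dz":-3,"wx":0,"wy":0,"wz":0},{"dx":-7.8,"dy":0,"dz":-4.5,"wx":0,"wy":0,"wz":0},{"dx":-10.4,"dy":0,"dz":-6,"wx":0,"wy":0,"wz":0},{"dx":-12.1,"dy":0,"dz":-7,"wx":0,"wy":0,"wz":0},{"dx":-12.1,"dy":0,"dz":-7,"wx":0,"wy":0,"wz":0},{"dx":-12.1,"dy":0,"dz":-7,"wx":0,"wy":0,"wz":0}]'
python3 - <<'E'
from h import *
s=robot.read_state();print(s['force'],s['joints'])
a=vision.camera("scene");b=vision.camera("top")
# scene crop x100-150,y130-192 ; top crop x385-449,y90-154
A=cv2.resize(a[132:192,100:140,::-1],(400,600),interpolation=cv2.INTER_CUBIC);B=cv2.resize(b[95:155,396:436,::-1],(400,600),interpolation=cv2.INTER_CUBIC)
cv2.imwrite("pics/hk.png",np.hstack([A,B])); np.savez("hk.npz",a=a,b=b)
E
```

```text
time_s: 10.25
eef_pos: [0.5559, -0.0458, 0.2846]
tcp_rot: [-1.307, 1.758, 0.755]
force: [0.1, -0.4, -4.4]
gripper_width: 0.038
grip_force: 30.0
[ 0.07014756 -0.40916119 -4.37793076] [-3.14194649e-01  3.72239677e-01  7.98861295e-04 -1.07003161e+00
 -1.40733563e+00  3.34613085e-01]
```

View pics/hk.png

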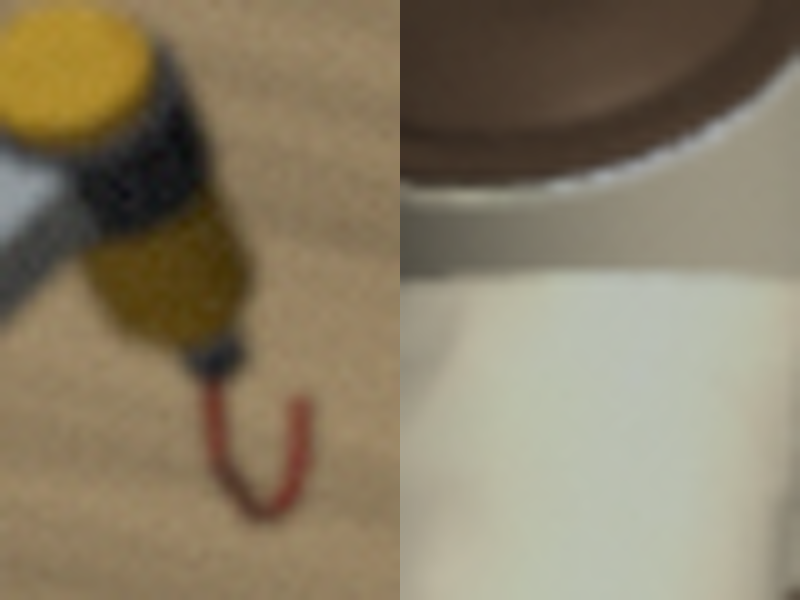

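The left crop shows the hook in the scene camera: lowest wire at crop (263,508), free end (300,398), collar (215,358), barrel top (75,72). The arm blocks the top camera, so I'll use the earlier top picture and fit the stand's pose.

Run:
```python
from h import *
from scipy.optimize import least_squares
np.set_printoptions(precision=4,suppress=True)
s,t=cam("scene"),cam("top")
im=cv2.imread("pics/top0.png").astype(int); b,g,r=im[...,0],im[...,1],im[...,2]
m=(r>100)&(r-g>60)&(r-b>50); m[:, :560]=0; m[:150]=0; m[260:]=0
ys,xs=np.nonzero(m); print("top red",xs.min(),xs.max(),ys.min(),ys.max(),xs.mean(),ys.mean())
for y in range(ys.min(),ys.max()+1,4): print(y,xs[ys==y].min() if (ys==y).any() else None,xs[ys==y].max() if (ys==y).any() else None)
k=.64; S=lambda u,v:np.array([100+u/10-.5+.05,132+v/10-.5+.05])
# local hook pts (x,z) wire centres
obs=[(s,S(263,508),'h',(0,.2825)),(s,S(300,400),'h',(-.018,.302-.0015)),(s,S(216,358),'h',(0,.345)),(s,S(75,72),'h',(0,.454)),(s,S(214,400),'h',(.010,.3255)),
 (t,np.array([669,170])*k,'h',(0,.454)),(s,np.array([72,297])*k,'m',(.16,.458)),(t,np.array([697,50])*k,'m',(.16,.458))]
def pts(q):
    for c,uv,kk,(lx,z) in obs:
        a=q[2]+(.3 if kk=='h' else 0)
        yield proj(c,[q[0]+lx*np.cos(a),q[1]+lx*np.sin(a),z])-uv
res=least_squares(lambda q:np.concatenate(list(pts(q))),[.64,-.25,-.2],loss='soft_l1')
print(res.x,"hook heading",res.x[2]+.3); print(np.array(list(pts(res.x))))
a=res.x[2]+.3
print("pred top hook",[ (proj(t,[res.x[0]+lx*np.cos(a),res.x[1]+lx*np.sin(a),z])/k).round(1).tolist() for lx,z in [(0,.2825),(-.018,.3),(.014,.3)]])
```

```text
top red 624 631 213 229 626.4324324324324 220.48648648648648
213 626 626
217 624 626
221 625 626
225 628 628
229 630 630
[ 0.6438 -0.2477 -0.2301] hook heading 0.06993497883924155
[[ 3.4067 -0.8848]
 [ 0.6212  0.1693]
 [ 0.4011 -0.7199]
 [-1.4865 -2.8998]
 [ 1.3261  3.1366]
 [ 1.6955 -3.362 ]
 [-0.8843 -1.5804]
 [-0.8588 -1.1374]]
pred top hook [[623.9, 219.4], [629.4, 226.8], [626.9, 205.5]]
```

Run:
```python
from h import *
h=.07;n=np.array([np.cos(h),np.sin(h),0]);r=np.radians
seat=np.array([.641,-.248,.285])
for dd,dz in [(-.08,.024)]:
    B=seat+dd*n+dz*Z; p=tcp(B-.21*Z,h,r(60),r(90)); print(p,rel(p,toolR(h,r(60))))
    st=robot.read_state(); R0=R.from_rotvec(st['tcp_rot'])
    q,w=rel(p,toolR(h,r(60)))
    for f in (.25,.5,.75): print(f,np.round(q*f,2),np.round(w*f,3),(R0*R.from_rotvec(w*f)).as_matrix()[:,2].round(2))
```

```text
[ 0.51314659 -0.25696439  0.2425    ] (array([ 14.29,  -2.  , -16.63]), array([ 1.05 , -0.003,  0.602]))
0.25 [ 3.57 -0.5  -4.16] [ 0.262 -0.001  0.15 ] [ 0.48  0.72 -0.5 ]
0.5 [ 7.14 -1.   -8.32] [ 0.525 -0.002  0.301] [ 0.67  0.54 -0.5 ]
0.75 [ 10.72  -1.5  -12.47] [ 0.788 -0.002  0.452] [ 0.81  0.32 -0.5 ]
```

```bash
python3 -m crank '[{"dx":0.7,"dy":-0.1,"dz":-0.8,"wx":0.05,"wy":0,"wz":0.03},{"dx":1.8,"dy":-0.25,"dz":-2.1,"wx":0.13,"wy":0,"wz":0.075},{"dx":3.2,"dy":-0.45,"dz":-3.75,"wx":0.237,"wy":-0.001,"wz":0.136},{"dx":4.65,"dy":-0.65,"dz":-5.4,"wx":0.341,"wy":-0.001,"wz":0.196},{"dx":6.1,"dy":-0.85,"dz":-7.1,"wx":0.446,"wy":-0.001,"wz":0.256},{"dx":7.5,"dy":-1.05,"dz":-8.7,"wx":0.551,"wy":-0.002,"wz":0.316},{"dx":8.9,"dy":-1.25,"dz":-10.4,"wx":0.656,"wy":-0.002,"wz":0.376},{"dx":10.4,"dy":-1.45,"dz":-12.1,"wx":0.761,"wy":-0.002,"wz":0.436},{"dx":11.8,"dy":-1.65,"dz":-13.7,"wx":0.866,"wy":-0.002,"wz":0.497},{"dx":13,"dy":-1.85,"dz":-15.1,"wx":0.955,"wy":-0.003,"wz":0.548},{"dx":13.9,"dy":-1.95,"dz":-16.2,"wx":1.02,"wy":-0.003,"wz":0.585},{"dx":14.3,"dy":-2,"dz":-16.6,"wx":1.05,"wy":-0.003,"wz":0.602},{"dx":14.3,"dy":-2,"dz":-16.6,"wx":1.05,"wy":-0.003,"wz":0.602},{"dx":14.3,"dy":-2,"dz":-16.6,"wx":1.05,"wy":-0.003,"wz":0.602}]'
python3 - <<'E'
from h import *
st=robot.read_state();print(st['force'],st['joints'])
print(rel([ 0.51315,-0.25696,0.2425],toolR(.07,np.radians(60))))
a=vision.camera("scene");b=vision.camera("top");np.savez("p1.npz",a=a,b=b)
A=cv2.resize(a[130:205,95:175,::-1],(560,525),interpolation=cv2.INTER_CUBIC);B=cv2.resize(b[90:165,380:414,::-1],(238,525),interpolation=cv2.INTER_CUBIC)
cv2.imwrite("pics/p1.png",np.hstack([A,B]))
E
```

```text
time_s: 11.75
eef_pos: [0.5144, -0.2553, 0.2433]
tcp_rot: [-0.077, 2.09, 0.046]
force: [1.0, 0.0, -3.9]
gripper_width: 0.0379
grip_force: 30.0
[ 0.96454404  0.01112122 -3.88607783] [-0.65247044  0.22678553 -0.3060999  -1.40067523 -0.62489135  0.20666836]
(array([ 0.14, -0.15, -0.08]), array([0.004, 0.003, 0.001]))
```

View pics/p1.png

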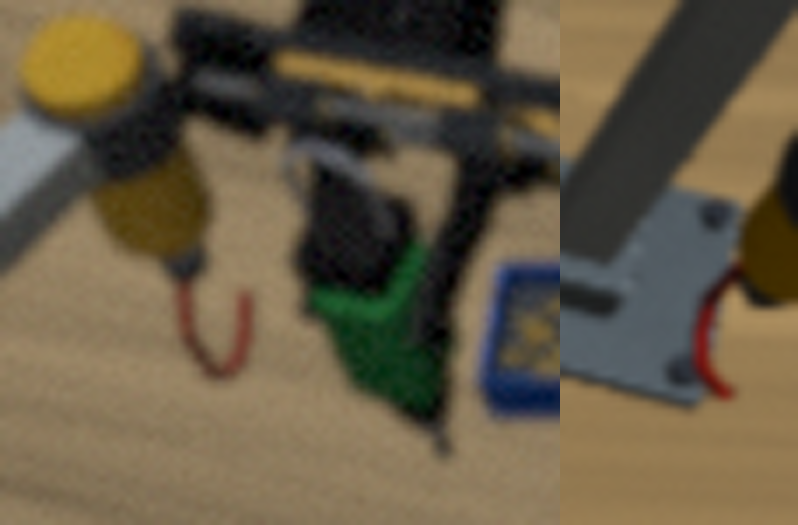

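The scene crop shows the upright driver with its bail top near (325,150) beside the hook, whose free end is at (246,293). The top crop shows the hook's free end at (731,395).

Run:
```python
from h import *
np.set_printoptions(precision=4,suppress=True)
s,t=cam("scene"),cam("top")
S=lambda u,v:np.array([95+u/7-.5+.07,130+v/7-.5+.07]); T=lambda u,v:np.array([380+(u-560)/7-.43,90+v/7-.43])
fe=tri([s,t],[S(246,296),T(730,393)]); print("free end",fe)
print("free end onz .3",onz(s,S(246,296),.3),onz(t,T(730,393),.3))
print("collar onz .345",onz(s,S(183,262),.345))
st=robot.read_state();h=.07;n=np.array([np.cos(h),np.sin(h),0])
Rm=R.from_rotvec(st['tcp_rot']).as_matrix(); g=st['eef_pos']+.051*Rm[:,2]
inv=lambda p:((p-[95-.43,130-.43])*7).round(0)
for ph in (82,86,90,94,98):
    a=np.radians(ph);u=n*np.cos(a)+Z*np.sin(a); w=-n*np.sin(a)+Z*np.cos(a); o=g-.004*w
    print(ph,"tip",inv(proj(s,o-.118*u)),"bail",inv(proj(s,o+.094*u)),"grip tail",inv(proj(s,o+.05*u)),(o+.092*u), "bail in top",proj(t,o+.094*u))
for H in (.0,.07,.14,.21):
  for x,z in((-.018,.3),(0,.2825),(.014,.3),(0,.345)):
    p=fe[0]*[1,1,0]+(x+.018)*np.array([np.cos(H),np.sin(H),0])+z*Z
    q=proj(t,p);print(H,x,"scene",inv(proj(s,p)),"top",((q-[380-.43,90-.43])*7+[560,0]).round(0))
```

```text
free end (array([ 0.6253, -0.2516,  0.2982]), np.float64(0.0003107355665685032))
free end onz .3 [ 0.6263 -0.2502  0.3   ] [ 0.6246 -0.2512  0.3   ]
collar onz .345 [ 0.6454 -0.2491  0.345 ]
82 tip [459. 420.] bail [302. 172.] grip tail [340. 232.] [ 0.5756 -0.2509  0.3091] bail in top [406.3983 165.3227]
86 tip [452. 436.] bail [309. 157.] grip tail [343. 224.] [ 0.5692 -0.2513  0.31  ] bail in top [406.8981 168.09  ]
90 tip [445. 451.] bail [316. 143.] grip tail [346. 216.] [ 0.5628 -0.2518  0.3105] bail in top [407.3293 170.9615]
94 tip [438. 466.] bail [323. 130.] grip tail [350. 209.] [ 0.5564 -0.2522  0.3106] bail in top [407.6887 173.9196]
98 tip [430. 480.] bail [330. 117.] grip tail [354. 202.] [ 0.55   -0.2527  0.3102] bail in top [407.9736 176.9458]
0.0 -0.018 scene [244. 293.] top [731. 391.]
0.0 0 scene [234. 359.] top [711. 358.]
0.0 0.014 scene [200. 362.] top [727. 296.]
0.0 0 scene [180. 255.] top [780. 280.]
0.07 -0.018 scene [244. 293.] top [731. 391.]
0.07 0 scene [237. 360.] top [707. 358.]
0.07 0.014 scene [206. 364.] top [720. 296.]
0.07 0 scene [183. 256.] top [775. 280.]
0.14 -0.018 scene [244. 293.] top [731. 391.]
0.14 0 scene [240. 361.] top [703. 358.]
0.14 0.014 scene [212. 365.] top [713. 296.]
0.14 0 scene [186. 257.] top [771. 280.]
0.21 -0.018 scene [244. 293.] top [731. 391.]
0.21 0 scene [244. 361.] top [699. 359.]
0.21 0.014 scene [218. 365.] top [706. 297.]
0.21 0 scene [190. 257.] top [767. 281.]
```

```bash
python3 -m crank '[{"dx":0.1,"dy":-0.2,"dz":0.1,"wx":0,"wy":0,"wz":0},{"dx":-0.3,"dy":-0.38,"dz":0.8,"wx":0,"wy":0,"wz":0},{"dx":-0.8,"dy":-0.38,"dz":1.7,"wx":0,"wy":0,"wz":0},{"dx":-1.3,"dy":-0.38,"dz":2.6,"wx":0,"wy":0,"wz":0},{"dx":-1.8,"dy":-0.38,"dz":3.4,"wx":0,"wy":0,"wz":0},{"dx":-2.3,"dy":-0.38,"dz":4.25,"wx":0,"wy":0,"wz":0},{"dx":-2.75,"dy":-0.38,"dz":5.1,"wx":0,"wy":0,"wz":0},{"dx":-3.2,"dy":-0.38,"dz":5.85,"wx":0,"wy":0,"wz":0},{"dx":-3.5,"dy":-0.38,"dz":6.4,"wx":0,"wy":0,"wz":0},{"dx":-3.7,"dy":-0.38,"dz":6.7,"wx":0,"wy":0,"wz":0},{"dx":-3.8,"dy":-0.38,"dz":6.85,"wx":0,"wy":0,"wz":0},{"dx":-3.8,"dy":-0.38,"dz":6.85,"wx":0,"wy":0,"wz":0}]'
python3 - <<'E'
from h import *
st=robot.read_state();print(st['force'],st['moment'],st['joints'])
Rm=R.from_rotvec(st['tcp_rot']).as_matrix(); g=st['eef_pos']+.051*Rm[:,2];n=np.array([np.cos(.07),np.sin(.07),0]);print("bail",g+.004*n+.092*Z)
a=vision.camera("scene");b=vision.camera("top")
A=cv2.resize(a[140:200,100:160,::-1],(540,540),interpolation=cv2.INTER_CUBIC);B=cv2.resize(b[90:150,385:413,::-1],(252,540),interpolation=cv2.INTER_CUBIC)
cv2.imwrite("pics/p2.png",np.hstack([A,B]))
E
```

```text
time_s: 13.05
eef_pos: [0.5929, -0.2538, 0.2431]
tcp_rot: [-0.076, 2.089, 0.044]
force: [-0.1, 0.0, -4.1]
gripper_width: 0.0379
grip_force: 30.0
[-0.13410478  0.02572866 -4.07546244] [-0.23333994  2.8690386   0.00294176] [-0.53837286  0.31191251 -0.18101828 -1.3708852  -0.53282438  0.10407788]
bail [ 0.64108267 -0.25029938  0.30980376]
```

View pics/p2.png

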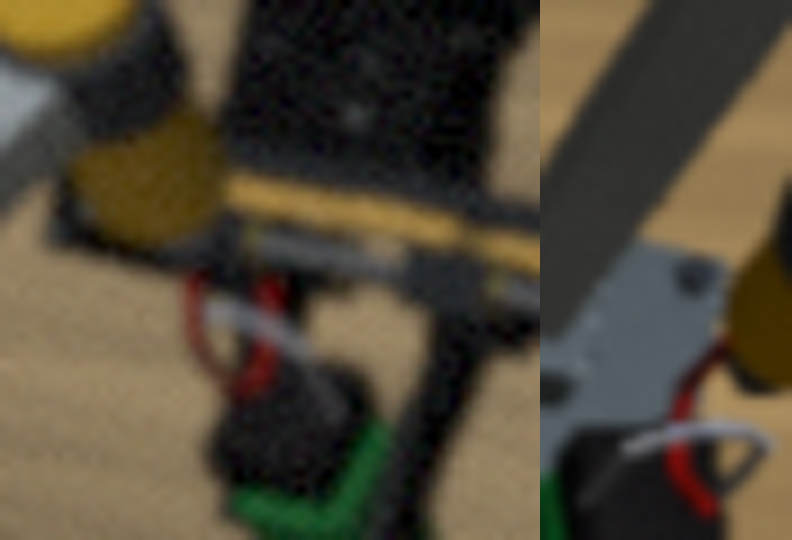

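The crossbar lies in the hook's gap. In the scene crop it crosses from (205,310), and in the top crop it spans (625–770,435) with the free end at (710,510) inside the loop. I lower gently from here.

```bash
python3 -m crank '[{"dx":0.26,"dy":0,"dz":0.15,"wx":0,"wy":0,"wz":0},{"dx":0.61,"dy":0,"dz":0.35,"wx":0,"wy":0,"wz":0},{"dx":0.95,"dy":0,"dz":0.55,"wx":0,"wy":0,"wz":0},{"dx":1.3,"dy":0,"dz":0.75,"wx":0,"wy":0,"wz":0},{"dx":1.56,"dy":0,"dz":0.9,"wx":0,"wy":0,"wz":0},{"dx":1.73,"dy":0,"dz":1,"wx":0,"wy":0,"wz":0},{"dx":1.9,"dy":0,"dz":1.1,"wx":0,"wy":0,"wz":0},{"dx":2.08,"dy":0,"dz":1.2,"wx":0,"wy":0,"wz":0},{"dx":2.25,"dy":0,"dz":1.3,"wx":0,"wy":0,"wz":0},{"dx":2.42,"dy":0,"dz":1.4,"wx":0,"wy":0,"wz":0},{"dx":2.6,"dy":0,"dz":1.5,"wx":0,"wy":0,"wz":0},{"dx":2.77,"dy":0,"dz":1.6,"wx":0,"wy":0,"wz":0},{"dx":2.94,"dy":0,"dz":1.7,"wx":0,"wy":0,"wz":0},{"dx":3.12,"dy":0,"dz":1.8,"wx":0,"wy":0,"wz":0},{"dx":3.29,"dy":0,"dz":1.9,"wx":0,"wy":0,"wz":0},{"dx":3.46,"dy":0,"dz":2,"wx":0,"wy":0,"wz":0},{"dx":3.46,"dy":0,"dz":2,"wx":0,"wy":0,"wz":0},{"dx":3.46,"dy":0,"dz":2,"wx":0,"wy":0,"wz":0}]'
python3 - <<'E'
from h import *
f=[]
for i in range(4):
    vision.camera("scene"); f.append(robot.read_state()['force'])
print(np.mean(f,0),np.std(f,0))
E
```

```text
time_s: 14.95
eef_pos: [0.5932, -0.2539, 0.2033]
tcp_rot: [-0.076, 2.089, 0.043]
force: [0.4, -0.5, -1.9]
gripper_width: 0.0377
grip_force: 30.0
[ 0.63815196 -0.30731129 -1.42594464] [0.61498946 0.54700245 0.30037106]
```

```bash
python3 -m crank '[{"dx":0.17,"dy":0,"dz":0.1,"wx":0,"wy":0,"wz":0},{"dx":0.35,"dy":0,"dz":0.2,"wx":0,"wy":0,"wz":0},{"dx":0.52,"dy":0,"dz":0.3,"wx":0,"wy":0,"wz":0},{"dx":0.69,"dy":0,"dz":0.4,"wx":0,"wy":0,"wz":0},{"dx":0.87,"dy":0,"dz":0.5,"wx":0,"wy":0,"wz":0},{"dx":1.04,"dy":0,"dz":0.6,"wx":0,"wy":0,"wz":0},{"dx":1.04,"dy":0,"dz":0.6,"wx":0,"wy":0,"wz":0},{"dx":1.04,"dy":0,"dz":0.6,"wx":0,"wy":0,"wz":0}]'
python3 - <<'E'
from h import *
f=[]
for i in range(20):
    vision.camera("scene"); f.append(robot.read_state()['force'])
print(np.mean(f,0),np.std(f,0)/20**.5)
E
```

```text
time_s: 15.95
eef_pos: [0.5932, -0.2539, 0.1912]
tcp_rot: [-0.076, 2.089, 0.044]
force: [0.8, 0.1, -1.1]
gripper_width: 0.0378
grip_force: 30.0
[ 0.54469815 -0.22037554 -0.48639853] [0.14678617 0.11223655 0.13079928]
```

```bash
python3 -m crank '[{"dx":0.11,"dy":0,"dz":0.14,"wx":0,"wy":0,"wz":0},{"dx":0.22,"dy":0,"dz":0.28,"wx":0,"wy":0,"wz":0},{"dx":0.33,"dy":0,"dz":0.42,"wx":0,"wy":0,"wz":0},{"dx":0.33,"dy":0,"dz":0.42,"wx":0,"wy":0,"wz":0},{"dx":0.33,"dy":0,"dz":0.42,"wx":0,"wy":0,"wz":0}]'
python3 - <<'E'
from h import *
f=[]
for i in range(30):
    vision.camera("scene"); f.append(robot.read_state()['force'])
print(np.mean(f,0),np.std(f,0)/30**.5)
E
```

```text
time_s: 17.45
eef_pos: [0.5949, -0.2536, 0.186]
tcp_rot: [-0.076, 2.09, 0.044]
force: [-2.4, 0.7, -0.9]
gripper_width: 0.0378
grip_force: 30.0
[-2.46875187  0.50922485 -0.10337008] [0.10232975 0.09764442 0.11534957]
```

```bash
python3 -m crank '[{"dx":0.03,"dy":0,"dz":-0.05,"wx":0,"wy":0,"wz":0},{"dx":0.06,"dy":0,"dz":-0.1,"wx":0,"wy":0,"wz":0},{"dx":0.06,"dy":0,"dz":-0.1,"wx":0,"wy":0,"wz":0}]'
python3 - <<'E'
from h import *
f=[]
for i in range(30):
    vision.camera("scene"); f.append(robot.read_state()['force'])
print(np.mean(f,0),np.std(f,0)/30**.5)
E
```

```text
time_s: 19.25
eef_pos: [0.5947, -0.2537, 0.1868]
tcp_rot: [-0.076, 2.088, 0.044]
force: [2.0, 0.8, 0.5]
gripper_width: 0.038
grip_force: 30.0
[ 3.62904997  1.05553465 -0.26980806] [0.17958032 0.0989428  0.09016337]
```

```bash
python3 -m crank '[{"dx":-0.02,"dy":0,"dz":0.06,"wx":0,"wy":0,"wz":0},{"dx":-0.02,"dy":0,"dz":0.06,"wx":0,"wy":0,"wz":0},{"dx":-0.02,"dy":0,"dz":0.06,"wx":0,"wy":0,"wz":0}]'
python3 - <<'E'
from h import *
f=[]
for i in range(24):
    vision.camera("scene"); f.append(robot.read_state()['force'])
print(np.mean(f,0),np.std(f,0)/24**.5)
a=vision.camera("scene"); np.save("pre.npy",a)
print(vision.look_for("scene","driver")[:3])
E
```

```text
time_s: 21.05
eef_pos: [0.5943, -0.2538, 0.1858]
tcp_rot: [-0.076, 2.09, 0.044]
force: [1.8, 0.9, -0.4]
gripper_width: 0.0375
grip_force: 30.0
[0.62407087 0.63758561 0.03839327] [0.14636636 0.07743591 0.08223219]
[{'rect': [0.6598, 0.6122, 0.133, 0.0586], 'confidence': 0.83}, {'rect': [0.5572, 0.4276, 0.0812, 0.0872], 'confidence': 0.71}, {'rect': [0.249, 0.4914, 0.0482, 0.0888], 'confidence': 0.58}]
```

```bash
python3 -m crank '[{"dx":0,"dy":0,"dz":0,"wx":0,"wy":0,"wz":0},{"dx":0,"dy":0,"dz":0,"wx":0,"wy":0,"wz":0},{"dx":0,"dy":0,"dz":0,"wx":0,"wy":0,"wz":0},{"dx":0,"dy":0,"dz":0,"wx":0,"wy":0,"wz":0},{"dx":0,"dy":0,"dz":0,"wx":0,"wy":0,"wz":0},{"dx":0,"dy":0,"dz":0,"wx":0,"wy":0,"wz":0},{"dx":0,"dy":0,"dz":0,"wx":0,"wy":0,"wz":0},{"dx":0,"dy":0,"dz":0,"wx":0,"wy":0,"wz":0}]' 1
python3 - <<'E'
from h import *
p=np.load("pre.npy").astype(int)
for i in range(10):
    a=vision.camera("scene").astype(int); g=(a[...,1]-a[...,0]>30)&(a[...,1]-a[...,2]>20); g[:,180:]=0; ys,xs=np.nonzero(g); print(len(xs),xs.mean().round(2),ys.mean().round(2))
g=(p[...,1]-p[...,0]>30)&(p[...,1]-p[...,2]>20);g[:,180:]=0; ys,xs=np.nonzero(g);print("pre",len(xs),xs.mean(),ys.mean())
print(robot.read_state()['force'])
E
```

```text
time_s: 23.15
eef_pos: [0.5946, -0.2537, 0.1861]
tcp_rot: [-0.076, 2.089, 0.044]
force: [1.2, -0.5, 0.2]
gripper_width: 0.0857
grip_force: 0.0
132 141.99 210.45
139 142.23 210.53
135 141.96 210.3
135 142.01 210.32
139 142.1 210.69
135 141.94 210.41
137 142.07 210.56
133 142.0 210.5
128 141.97 210.39
132 141.91 210.22
pre 128 141.3125 210.0078125
[-0.36365755 -0.22069511  0.3694461 ]
```

The driver hangs still after release, moving less than 1 px. I back the hand away horizontally.

```bash
python3 -m crank '[{"dx":0.25,"dy":0,"dz":-0.43,"wx":0,"wy":0,"wz":0},{"dx":0.75,"dy":0,"dz":-1.3,"wx":0,"wy":0,"wz":0},{"dx":1.25,"dy":0,"dz":-2.17,"wx":0,"wy":0,"wz":0},{"dx":2,"dy":0,"dz":-3.46,"wx":0,"wy":0,"wz":0},{"dx":3,"dy":0,"dz":-5.2,"wx":0,"wy":0,"wz":0},{"dx":4,"dy":0,"dz":-6.9,"wx":0,"wy":0,"wz":0},{"dx":5,"dy":0,"dz":-8.66,"wx":0,"wy":0,"wz":0},{"dx":6,"dy":0,"dz":-10.4,"wx":0,"wy":0,"wz":0},{"dx":6.5,"dy":0,"dz":-11.3,"wx":0,"wy":0,"wz":0},{"dx":6.5,"dy":0,"dz":-11.3,"wx":0,"wy":0,"wz":0},{"dx":6.5,"dy":0,"dz":-11.3,"wx":0,"wy":0,"wz":0},{"dx":6.5,"dy":0,"dz":-11.3,"wx":0,"wy":0,"wz":0},{"dx":6.5,"dy":0,"dz":-11.3,"wx":0,"wy":0,"wz":0},{"dx":6.5,"dy":0,"dz":-11.3,"wx":0,"wy":0,"wz":0}]'
python3 - <<'E'
from h import *
for i in range(6):
    a=vision.camera("scene"); b=a.astype(int); g=(b[...,1]-b[...,0]>30)&(b[...,1]-b[...,2]>20); g[:,180:]=0; ys,xs=np.nonzero(g); print(len(xs),xs.mean().round(2),ys.mean().round(2))
cv2.imwrite("pics/fin.png",cv2.resize(a[120:270,90:290,::-1],(800,600),interpolation=cv2.INTER_CUBIC))
t=vision.camera("top")
E
```

```text
time_s: 25.05
eef_pos: [0.465, -0.263, 0.1857]
tcp_rot: [-0.077, 2.089, 0.044]
force: [-0.2, 0.2, -0.4]
gripper_width: 0.0872
grip_force: 0.0
137 142.09 210.6
138 141.88 210.18
133 141.92 210.46
140 141.95 210.3
137 141.9 210.49
134 142.07 210.66
```

View pics/fin.png

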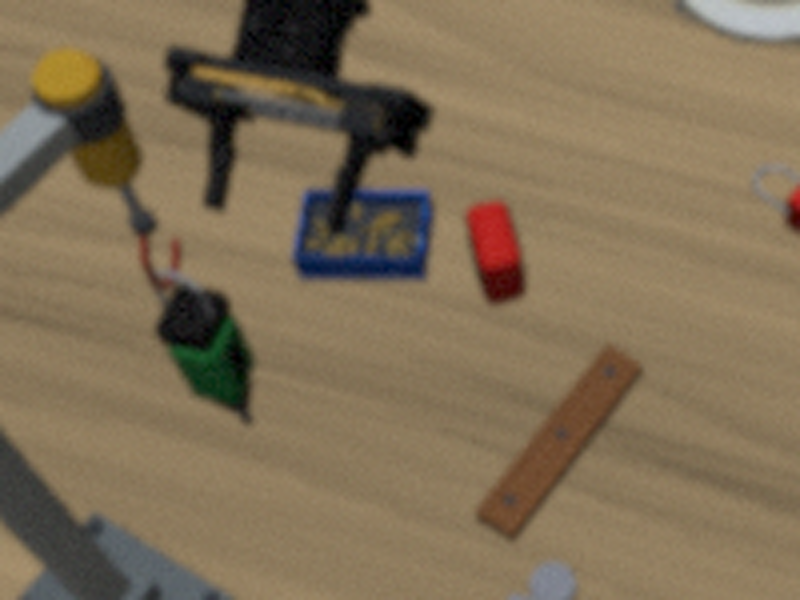

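The driver hangs from the hook at (170,280), bit down and still. The hand is well clear, and the tray, tape measure and stop in this view look undisturbed.

```bash
python3 -c "
from station import robot
print(robot.hand_in())"
```

```text
the job is handed in; nothing more can be done
None
```

The screwdriver hangs still by its bail on the sprung hook, bit down, with the hand clear and about 25 s used; the job is handed in.

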